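# Draw the guide bush off its crooked spindle and lay it in the V-rest

### The job

Slide the brass guide bush off the free end of the fixed steel spindle, gently: the spindle is a little out of true, so let the bush follow it and do not force it sideways. Then lay the bush down softly in the groove of the wooden V-rest, lying along the groove and fully on it, and let go. Do not drop it on the bench.

Things in the scene. Friction and masses are not known exactly. Their poses are not given: they have to be found in the camera images.
- bush: Plain brass tube, 20 mm long, 40 mm outside, bore 19.4 mm, about 0.14 kg. Origin at its centre, x along its bore; its turn about x means nothing. It starts parked near the spindle's root, hanging loosely with the top of the bore on the 16 mm spindle (about 1.7 mm play all round); its pose does not tell where the spindle points.
- stand: Grey spindle stand fixed to the bench: foot 84 x 96 x 12 mm, pillar 44 mm wide, top 131 mm high. Origin at the bench under the pillar; z up; x points the way the spindle sticks out. The 16 mm steel spindle leaves the boss (ends at x = 24 mm) about 110 mm up and ends free at x = 165 mm, with a small chamfer. It is rigid; more than 10 N between bush and spindle strains it.
- parking (a point): Point on the spindle's axis at the middle of the bush's parking place: 65 mm from the stand's origin along its x, 110 mm up; axes as the stand's. The bush may be 2 mm off it along x. The spindle always passes through this point.
- nominal_end (a point): Where the spindle's free end would be if it were true: 100 mm beyond the parking point along the stand's x, 110 mm up; axes as the stand's. The real end may lie up to 12 mm to either side and 8 mm higher or lower (the straight spindle points up to 7 degrees aside, 4.5 up or down). No pose tells it: feel it as the bush slides. A bush bearing on the spindle pushes the tool the way it has to go.
- v_rest: Wooden V-rest fixed to the bench: base board 90 x 78 x 8 mm, on it a block 56 mm long (x) and about 34 mm wide with a 90 degree groove along x on its top, the groove's edges about 50 mm over the bench. Origin at the bench under its centre; z up. The bush overhangs the block on both sides, so that fingers can straddle the block.
- v_seat (a point): Where the centre of the bush lies when it rests in the middle of the V-rest's groove: 62 mm over the bench; axes as the V-rest's (x along the groove).
Mind the look-alikes: they are no part of the job. There is more than one size of the bush; the one meant has the size given above.

How it is judged (in metres and radians):
On the way:
1. the bush has been drawn off the free end of the spindle, still held up in line with it (x of bush in the frame of stand above 0.178 m and z of bush in the frame of stand above 0.08 m and y of bush in the frame of stand between -0.03 and 0.03 m), for 0.1 s.
At the end, for the whole second after the job is handed in: The bush lies at rest in the V-rest's groove, seated on both flanks (within 4 mm across and in height), along the groove within 0.15 rad, its whole length on the block (centre within 18 mm of the middle), and is let go (x of bush in the frame of v_seat between -0.018 and 0.018 m and y of bush in the frame of v_seat between -0.004 and 0.004 m and z of bush in the frame of v_seat between -0.004 and 0.004 m and angle between the x axis of bush and the x axis of v_rest, either way round below 0.15 rad and linear speed of bush below 0.02 m/s); the robot touches nothing.
It fails at once if the bush is forced against the spindle or its stand with more than 10 N (contact force between bush and stand above 10 N).
It fails at once if the bush is set down hard on the V-rest (more than 20 N) (contact force between bush and v_rest above 20 N).
It fails at once if the bush falls down to the bench (height (world z) of bush below 0.03 m).
It also fails if it takes over 54 s, if anything falls off the work surface, if the arm or the gripper's body presses on something with over 40 N, if the wrist force passes 120 N, or if a joint passes its speed limit or range.

### The arm

A 6-joint arm with a two-finger parallel gripper is mounted at the origin on a cart in front of the work surface, level with it; the furniture and walls round the work are solid. World frame = base frame: x ahead of the robot, y to its left, z up, the work surface at z = 0. Lengths are in m, angles in degrees, forces in N, time in s.
With the tool pointing down it reaches from about 0.25 to 0.725 m from the base axis. Payload 4 kg.
Tool frame: the origin (TCP) lies at the very end of the fingers, on their centre line; the grasp point (between the pads) lies 19 mm behind it; z points along the fingers, y is the direction in which the jaws open and shut (so a half turn about z gives the same grasp; the last joint's range is limited). The gripper opens to 85 mm and grips with 20 to 120 N. Pads are 22 mm wide; open, the fingers measure 114 mm over their backs; the gripper's body (76 mm by 85 mm) begins 54 mm behind the grasp point. The pads swing forward as they close: fully open they stand 13 mm farther back than shut.
Start: joints at [-66.692, 13.785, 0.286, 76.501, 0, 90], TCP at [0.198, -0.459, 0.231] pointing down, gripper open.
Joint ranges: [-155.79, 155.79], [-60.16, 107.12], [-62.33, 73.08], [-114, 123.19], [-81.49, 82.49], [-180, 180]. Speed limits (degrees/s): [159.86, 159.86, 180, 180, 180, 180].

### API

Orientations are given as [roll, pitch, yaw] about the fixed x, y, z axes, in that order (R = Rz(yaw) Ry(pitch) Rx(roll)).
In Python, from rig import monitor, eyes, bot gives the robot as it stands.
- The arm moves only by the shell command python3 -m creep 'ROWS' [FORCE]. ROWS is JSON, one flat list of numbers, 7 for each row, row after row: the shift along the tool's x, y, z in mm, then the turn, a rotation vector about the tool's x, y, z in degrees, then the closure in counts, from 0 (fully open) to 255 (shut). In form: [tx, ty, tz, ax, ay, az, grip, tx, ty, tz, ax, ay, az, grip, ...]. A call has 1 to 8 rows; each row is the pose to reach, as a shift and turn from the pose commanded when the call began, along the tool's axes at that moment; what a row does not reach only later rows make up. A row lasts 1/8 s, in which the tool goes at most 62.5 mm and 10.7 degrees, less where a joint would pass 70% of its speed; a pose out of reach is approached as far as the arm can. A call with a gripper value outside its range is refused whole. The fingers move at their own pace and stop on an object; FORCE is the grip in N (left out, the last holds). Time passes only in rows, so rows that repeat a pose let the fingers close. It gives the time, the measured TCP pose, the force and the opening at its end, in the units of the state.
- monitor.observe(): the state, without advancing time (a new reading comes with each control period).
- eyes.camera(name): name is "scene" or "top" or "wrist"; returns a dict with "image" (384x512x3 uint8, red, green, blue), "intrinsics" (3x3 intrinsics, pixels), "k1" (the pictures are not rectified: a ray, as slopes to the right and down, at radius r is drawn at 1 + k1 r^2 times it, then the intrinsics apply), "view" (4x4, takes a point from world to camera coordinates). Camera axes: x right, y down, z forward; pixel columns grow to the right and rows downward; lengths in m; the calibration is good to about 2 mm. A picture is of the moment at which its call begins. There is no depth.
- bot.close_job(): hands the job in, once; it reports no verdict.
The state is a dict: "time_s": time; "qpos": joint angles; "joint_vel": joint speeds; "effort": joint torques, N m; "position": TCP position; "ee_rot": TCP orientation; "contact_force": force on the tool from outside, world axes, zero at the start; "ft_torque": the same for the moment, N m; "finger_gap": finger opening in m.
Only numpy, scipy, OpenCV 4.12 (cv2) and the standard library are available. Lean on these libraries where they do the work, as an engineer would, in place of code of your own. Each camera call takes 0.05 s, during which the arm holds its last target.

## Working session

There is one attempt and no reset: what is moved stays moved. The work goes in short steps, Python scripts to look and compute and a shell command to move; the robot and the scene stay as the last step left them, time stands still between calls to the robot, and variables do not carry over. Pictures are saved under pics/ and viewed, and the job is handed in when it is done.

```bash
ls; mkdir -p pics; python3 - <<'E'
from rig import monitor, eyes, bot
import cv2,json
s=monitor.observe();print(s)
for n in ("scene","top","wrist"):
    c=eyes.camera(n);cv2.imwrite(f"pics/{n}0.png",c["image"][:,:,::-1]);print(n,c["intrinsics"],c["k1"],c["view"])
E
```

```text
pics
{'time_s': 0.0, 'qpos': array([-6.66916141e+01,  1.38342093e+01,  2.13142905e-01,  7.64990825e+01,
       -1.01482000e-03,  9.00018879e+01]), 'joint_vel': array([ 0.04859358,  0.00156253, -0.01029729, -0.08336296,  0.00996959,
       -0.05158376]), 'effort': array([-1.99769151e-03, -3.72312534e+01,  2.52410012e+01,  1.68251758e-02,
       -2.35833386e-04, -1.04172457e-05]), 'position': array([ 0.19759008, -0.45862784,  0.23039159]), 'ee_rot': array([-1.79879851e+02,  1.01877669e-03,  2.33065001e+01]), 'contact_force': array([-0.31249517, -0.17770211, -0.75249614]), 'ft_torque': array([-0.02845411, -0.01494206,  0.01437896]), 'finger_gap': 0.0857798144125059}
scene [[393.53227981   0.         253.63415613]
 [  0.         393.53227981 187.83323912]
 [  0.           0.           1.        ]] -0.09917330509370376 [[-0.78897608 -0.61425732  0.01430724  0.33341057]
 [-0.35469507  0.4363234  -0.82693004  0.20927353]
 [ 0.50170525 -0.65750273 -0.56212277  0.67349769]
 [ 0.          0.          0.          1.        ]]
top [[475.49933751   0.         246.62263609]
 [  0.         475.49933751 192.89334347]
 [  0.           0.           1.        ]] -0.037158344491545814 [[ 0.01337455 -0.99951942 -0.02796518  0.01507048]
 [-0.99361868 -0.01015266 -0.11233362  0.43216607]
 [ 0.11199572  0.02928914 -0.99327695  1.30938537]
 [ 0.          0.          0.          1.        ]]
wrist [[315.03384252   0.         256.13000337]
 [  0.         315.03384252 194.14303037]
 [  0.           0.           1.        ]] -0.018250117275616224 [[ 0.39597487 -0.91825959 -0.00179422 -0.49795493]
 [-0.87725821 -0.37887004  0.29474655 -0.03875169]
 [-0.27133362 -0.11513823 -0.95557378  0.37842621]
 [ 0.          0.          0.          1.        ]]
```

View pics/scene0.png

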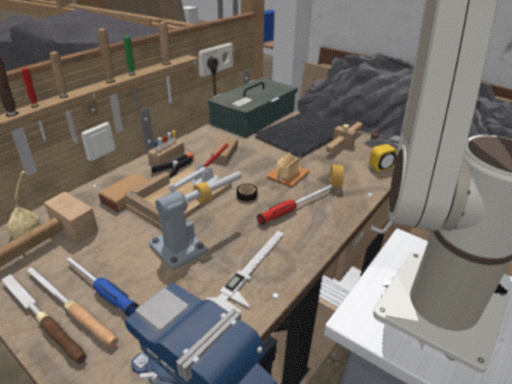

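View pics/top0.png

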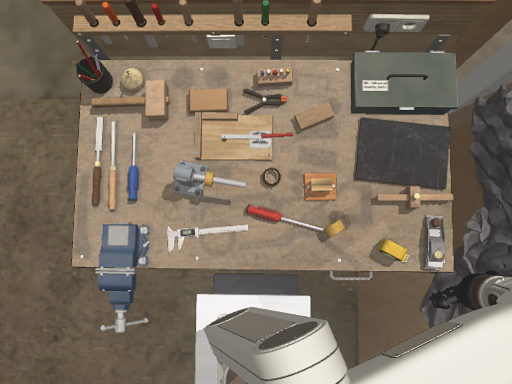

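View pics/wrist0.png

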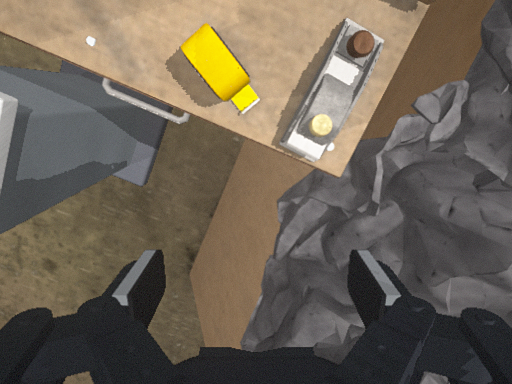

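```bash
cat > h.py <<'E'
import numpy as np,cv2
from rig import monitor, eyes, bot
def ray(c,u,v):
    K=c["intrinsics"];k=c["k1"]
    d=np.array([(u-K[0,2])/K[0,0],(v-K[1,2])/K[1,1]]);p=d.copy()
    for _ in range(20): p=d/(1+k*(p@p))
    V=c["view"];R=V[:3,:3];o=-R.T@V[:3,3];w=R.T@np.array([p[0],p[1],1.]);return o,w/np.linalg.norm(w)
def plane(c,u,v,z):
    o,w=ray(c,u,v);return o+w*(z-o[2])/w[2]
def tri(*a):
    A=np.zeros((3,3));b=np.zeros(3);L=[ray(*x) for x in a]
    for o,w in L:
        P=np.eye(3)-np.outer(w,w);A+=P;b+=P@o
    X=np.linalg.solve(A,b);return X,[float(np.linalg.norm((np.eye(3)-np.outer(w,w))@(X-o))) for o,w in L]
def proj(c,X):
    p=c["view"][:3,:3]@np.array(X)+c["view"][:3,3];q=p[:2]/p[2];q=q*(1+c["k1"]*(q@q));K=c["intrinsics"];return q*K[0,0]+K[:2,2]
def crop(c,x0,y0,x1,y1,f,name):
    cv2.imwrite(name,cv2.resize(c["image"][y0:y1,x0:x1,::-1],None,fx=f,fy=f,interpolation=cv2.INTER_CUBIC))
E
python3 - <<'E'
from h import *
c=eyes.camera("scene");crop(c,140,140,360,280,3.6,"pics/s1.png")
c=eyes.camera("top");crop(c,160,150,360,250,4,"pics/t1.png")
E
```

```text
(no output)
```

View pics/s1.png

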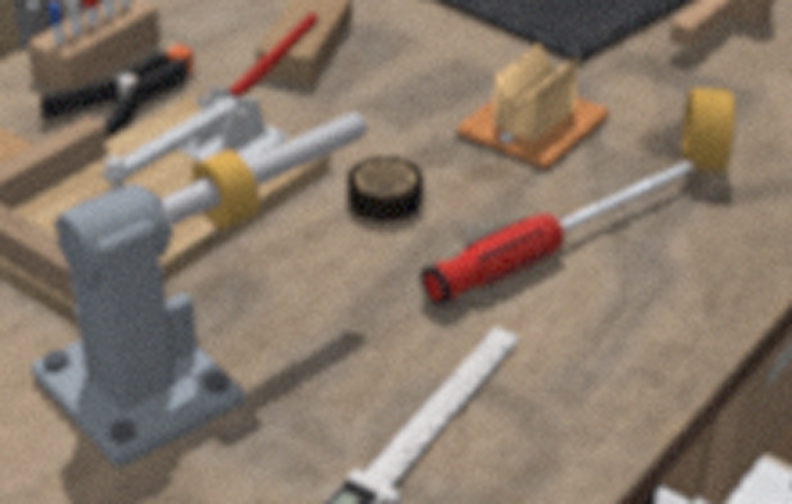

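View pics/t1.png

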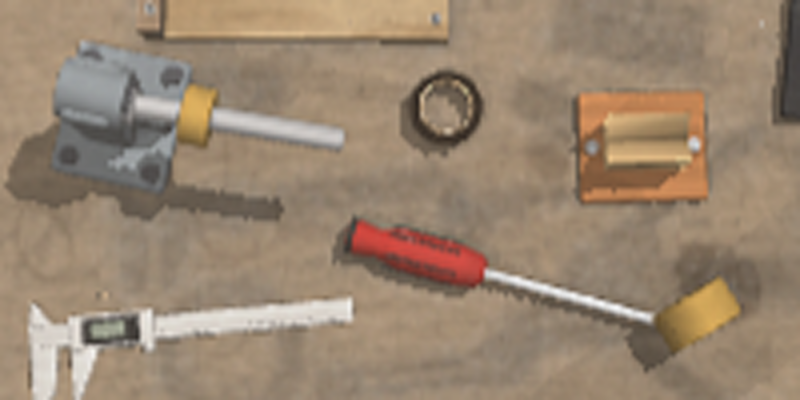

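```bash
python3 - <<'E'
from h import *
np.set_printoptions(precision=4,suppress=True)
T=eyes.camera("top");S=eyes.camera("scene")
t=lambda x,y:(T,160+x/4-.375,150+y/4-.375)
s=lambda x,y:(S,140+x/3.6-.36,140+y/3.6-.36)
print("foot",[plane(*t(*p),.012)[:2] for p in [(80,40),(190,67),(165,190),(54,170)]])
print("footS",[plane(*s(*p),.012)[:2] for p in [(245,398),(120,460),(35,372)]])
print("rest",[plane(*t(*p),.008)[:2] for p in [(580,92),(708,92),(708,201),(578,201)]])
print("restS",[plane(*s(*p),.008)[:2] for p in [(458,130),(543,162),(608,112)]])
print("block top",[plane(*t(*p),.050)[:2] for p in [(607,113),(690,113),(692,163),(603,165)]])
print("spindle end",tri(t(343,138),s(358,126)))
print("bush",tri(t(199,115),s(229,189)))
E
```

```text
foot [array([0.5274, 0.2141]), array([0.5085, 0.1345]), array([0.42  , 0.1502]), array([0.4334, 0.2299])]
footS [array([0.413 , 0.1593]), array([0.4313, 0.2344]), array([0.5183, 0.2183])]
rest [array([ 0.4936, -0.1437]), array([ 0.4944, -0.2345]), array([ 0.4166, -0.2339]), array([ 0.4156, -0.1423])]
restS [array([ 0.4878, -0.1386]), array([ 0.4182, -0.1426]), array([ 0.4177, -0.2274])]
block top [array([ 0.4725, -0.1583]), array([ 0.4731, -0.2153]), array([ 0.4385, -0.2164]), array([ 0.4365, -0.1555])]
spindle end (array([0.4461, 0.0215, 0.1064]), [0.00020045095173446017, 0.0002004509517345404])
bush (array([0.4597, 0.1163, 0.1073]), [0.0007825278623534164, 0.000782527862353463])
```

```bash
cat >> h.py <<'E'
from scipy.spatial.transform import Rotation as Ro
def pose():
    s=monitor.observe();return np.array(s["position"]),Ro.from_euler("xyz",s["ee_rot"],degrees=True),s
def rel(P,rpy,p0=None,r0=None):
    p,r,s=pose()
    if p0 is not None:p=p0;r=r0
    R=Ro.from_euler("xyz",rpy,degrees=True)
    return r.inv().apply(np.array(P)-p)*1000,(r.inv()*R).as_rotvec(degrees=True)
E
python3 - <<'E'
from h import *
np.set_printoptions(precision=4,suppress=True)
p,r,s=pose()
W=eyes.camera("wrist");V=W["view"];o=-V[:3,:3].T@V[:3,3]
print("cam in tool",r.inv().apply(o-p),"axes",r.inv().apply(V[:3,:3]))
# candidate: view from spindle side
print(rel([0.40,0.06,0.26],[180,0,82]))
E
```

```text
cam in tool [ 0.0747 -0.0011 -0.1416] axes [[ 0.0004  1.     -0.0001]
 [-0.9556  0.0004 -0.2948]
 [-0.2948  0.0002  0.9556]]
(array([ 391.1198, -396.7694,  -28.7144]), array([ -0.0147,  -0.0068, -58.6918]))
```

```bash
python3 - <<'E'
from h import *
np.set_printoptions(precision=4,suppress=True)
print(rel([0.45,0.0,0.27],[180,0,82]))
E
```

```text
(array([ 413.2984, -321.8849,  -38.735 ]), array([ -0.0147,  -0.0068, -58.6918]))
```

```bash
python3 -m creep '[52,-40,-40,0,0,-8,0, 104,-80,-40,0,0,-16,0, 156,-121,-40,0,0,-24,0, 207,-161,-40,0,0,-32,0, 258,-201,-40,0,0,-40,0, 310,-241,-40,0,0,-48,0, 362,-282,-40,0,0,-55,0, 413,-322,-40,0,0,-58.7,0]' 20; python3 -m creep '[0,0,0,0,0,0,0,0,0,0,0,0,0,0]'
python3 - <<'E'
from h import *
W=eyes.camera("wrist");cv2.imwrite("pics/w1.png",W["image"][:,:,::-1])
np.savez("w1.npz",**{k:np.array(v) for k,v in W.items()}); print(pose()[0])
E
```

```text
time_s: 1.4
position: [0.4347, -0.0272, 0.2717]
ee_rot: [179.9, 0.0, 82.2]
contact_force: [1.3, -1.5, 0.3]
finger_gap: 0.0855
time_s: 1.65
position: [0.4336, -0.0291, 0.2712]
ee_rot: [-180.0, 0.0, 82.0]
contact_force: [-0.7, -0.0, 0.3]
finger_gap: 0.0854
[ 0.43335856 -0.02983582  0.27123206]
```

View pics/w1.png

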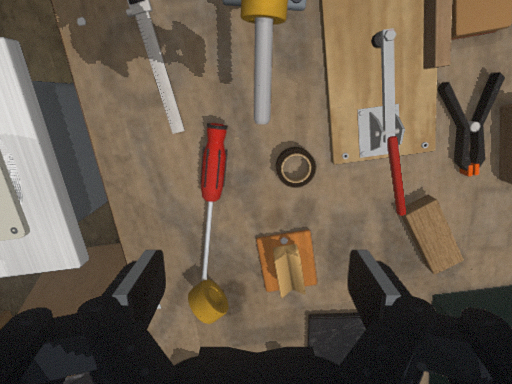

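```bash
python3 -m creep '[45,-5,0,0,0,0,0,90,-10,0,0,0,0,0,90,-10,0,0,0,0,0,90,-10,0,0,0,0,0]'
python3 - <<'E'
from h import *
W=eyes.camera("wrist");cv2.imwrite("pics/w2.png",W["image"][:,:,::-1])
np.savez("w2.npz",**{k:np.array(v) for k,v in W.items()}); print(pose()[0])
E
```

```text
time_s: 2.2
position: [0.4363, 0.0598, 0.2714]
ee_rot: [180.0, 0.0, 81.9]
contact_force: [-0.5, -0.4, 0.2]
finger_gap: 0.0852
[0.43632844 0.05966932 0.27142441]
```

View pics/w2.png

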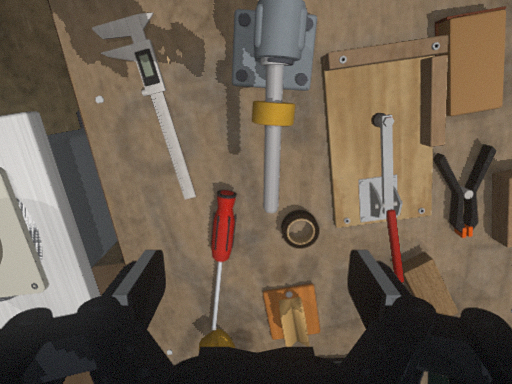

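```bash
python3 - <<'E'
from h import *
np.set_printoptions(precision=4,suppress=True)
L=lambda f:{k:v for k,v in np.load(f).items()}
w1,w2=L("w1.npz"),L("w2.npz")
S=eyes.camera("scene");T=eyes.camera("top")
for n,c in dict(w1=w1,w2=w2,S=S,T=T).items(): np.savez(n+".npz",**c)
crop(w2,225,0,325,225,2.6,"pics/a.png");crop(w1,220,0,310,150,4,"pics/b.png")
crop(S,150,150,260,270,5,"pics/c.png");crop(T,165,155,255,205,8,"pics/d.png")
def brass(c,x0,y0,x1,y1):
    h=cv2.cvtColor(c["image"],cv2.COLOR_RGB2HSV);m=cv2.inRange(h,(17,150,90),(28,255,255));z=np.zeros_like(m);z[y0:y1,x0:x1]=m[y0:y1,x0:x1]
    n,l,st,ce=cv2.connectedComponentsWithStats(z);i=1+np.argmax(st[1:,4]);return st[i],ce[i],cv2.minAreaRect(np.argwhere(l==i)[:,::-1].astype(np.float32))
print(brass(w2,225,80,325,150));print(brass(S,170,160,240,220));print(brass(T,195,165,225,195))
E
```

```text
(array([252, 101,  43,  25, 904], dtype=int32), array([273.417 , 113.2179]), ((273.02130126953125, 113.19113159179688), (41.28125, 22.945493698120117), 3.945185899734497))
(array([199, 184,   6,   5,   8], dtype=int32), array([200.875, 185.5  ]), ((200.96343994140625, 185.3292694091797), (1.7179114818572998, 6.4031243324279785), 51.34019470214844))Traceback (most recent call last):
  File "<stdin>", line 12, in <module>
  File "<stdin>", line 11, in brass
    return _wrapfunc(a, 'argmax', axis=axis, out=out, **kwds)
    return bound(*args, **kwds)
ValueError: attempt to get argmax of an empty sequence
```

View pics/a.png

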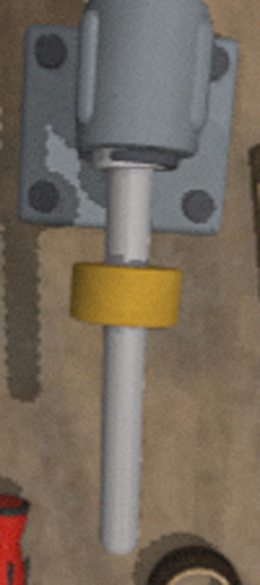

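View pics/c.png

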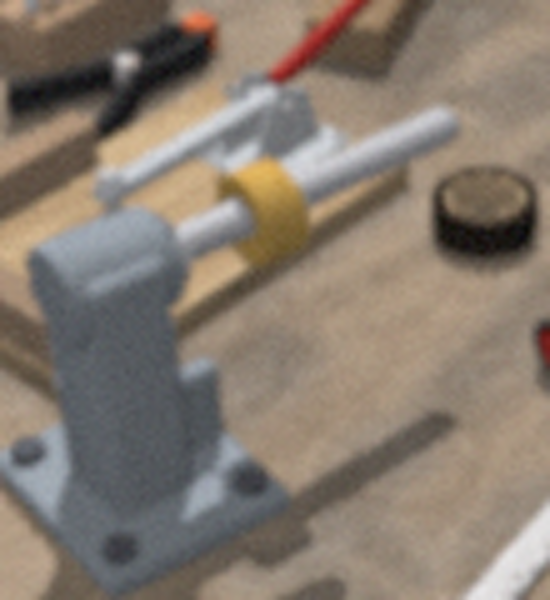

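View pics/d.png

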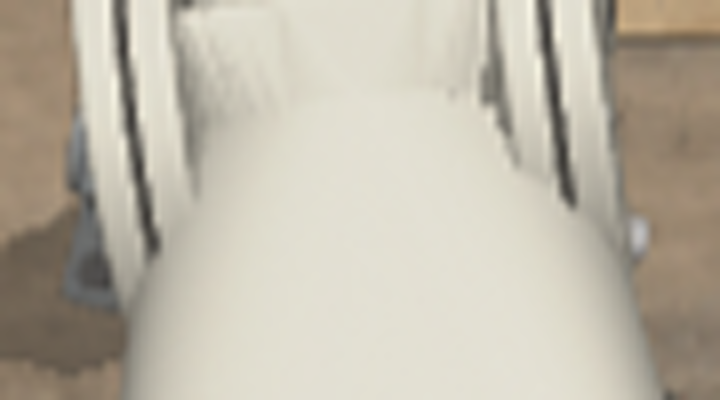

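```bash
python3 - <<'E'
from h import *
np.set_printoptions(precision=4,suppress=True)
L=lambda f:dict(np.load(f).items())
w1,w2,S=L("w1.npz"),L("w2.npz"),L("S.npz")
def scan(c,pts,half,thr):
    # pts: two pixel guesses on axis; scan perpendicular, edge by saturation threshold
    sat=cv2.GaussianBlur(cv2.cvtColor(c["image"],cv2.COLOR_RGB2HSV)[:,:,1],(3,3),0).astype(float)
    a,b=map(np.array,pts);d=(b-a)/np.linalg.norm(b-a);n=np.array([-d[1],d[0]])
    out=[]
    for t in np.arange(0,np.linalg.norm(b-a),1.5):
        q=a+d*t;o=np.arange(-half,half,.25);xs=(q[0]+o*n[0]).astype(np.float32);ys=(q[1]+o*n[1]).astype(np.float32)
        v=cv2.remap(sat.astype(np.float32),xs[None],ys[None],cv2.INTER_LINEAR)[0]
        k=np.where(v<thr)[0]
        if len(k): out.append([*(q+n*(o[k[0]]+o[k[-1]])/2),o[k[-1]]-o[k[0]]])
    return np.array(out)
def fit(P):
    P=P[np.abs(P[:,2]-np.median(P[:,2]))<1.2]
    vx,vy,x,y=cv2.fitLine(P[:,:2].astype(np.float32),cv2.DIST_HUBER,0,.01,.01).ravel();
    r=(P[:,0]-x)*vy-(P[:,1]-y)*vx
    print("line",x,y,vx,vy,"w",np.median(P[:,2]),"n",len(P),"rms",r.std());return np.array([x,y]),np.array([vx,vy])
res={}
for nm,c,pts in [("w2",w2,[(272.5,131),(271,206)]),("w2root",w2,[(274,70),(274,95)]),("w1",w1,[(264,30),(262,118)]),("S",S,[(212,187),(238,175)]),("Sroot",S,[(188,198),(195,194)])]:
    P=scan(c,pts,12,60 if nm[0]=='w' else 55);print(nm,len(P),P[::12,2]);
    x,v=fit(P);
    r=[ray(c,*(x+v*k)) for k in(-30,30)];n=np.cross(r[0][1],r[1][1]);res[nm]=(r[0][0],n/np.linalg.norm(n))
for a in("w2","w1"):
    d=np.cross(res[a][1],res["S"][1]);d/=np.linalg.norm(d);d*=-np.sign(d[1])
    print(a,"dir",d,"yaw",np.degrees(np.arctan2(d[1],d[0])),"elev",np.degrees(np.arcsin(d[2])))
    for y in(.116,.021):
        # point on both planes at y
        A=np.array([res[a][1],res["S"][1],[0,1,0]]);print(np.linalg.solve(A,[res[a][1]@res[a][0],res["S"][1]@res["S"][0],y]))
E
```

```text
w2 51 [17.5  16.75 16.5  16.25 16.25]
line 271.5557 167.58844 0.033398572 -0.9994421 w 16.5 n 51 rms 0.09885911375564034
w2root 17 [23.75 22.25]
line 274.125 79.0 -4.371139e-08 1.0 w 23.75 n 12 rms 2.2634101275705824e-07
w1 59 [19.   19.   17.75 17.75 17.25]
line 262.49017 76.62773 0.02476685 -0.9996933 w 18.0 n 59 rms 0.10857040557694413
S 20 [15.25 23.  ]
line 226.23051 183.23138 0.9806648 -0.19569519 w 17.75 n 3 rms 0.1500818888337929
Sroot 6 [8.5]
line 191.02852 195.74153 0.9094191 -0.4158809 w 8.5 n 6 rms 0.04266631474922375
w2 dir [-0.1401 -0.9566 -0.2556] yaw -98.33424696200856 elev -14.808068251778842
[0.4591 0.116  0.1172]
[0.4452 0.021  0.0918]
w1 dir [-0.149  -0.9566 -0.2503] yaw -98.85161343189846 elev -14.497449193463483
[0.4594 0.116  0.117 ]
[0.4446 0.021  0.0922]
```

```bash
python3 - <<'E'
from h import *
c=dict(np.load("S.npz").items());crop(c,180,165,245,210,12,"pics/e.png")
E
```

```text
(no output)
```

View pics/e.png

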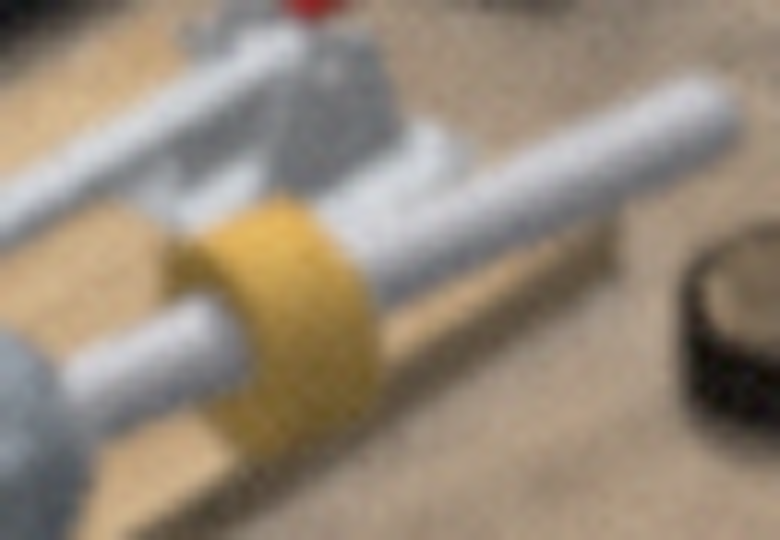

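```bash
python3 - <<'E'
from h import *
np.set_printoptions(precision=4,suppress=True)
L=lambda f:dict(np.load(f).items())
w1,w2,S=L("w1.npz"),L("w2.npz"),L("S.npz")
s=lambda x,y:(180+x/12-.458,165+y/12-.458)
P=np.array([s(86.5,400.5),s(214,337.5),s(466,225),s(707,111.5)])
vx,vy,x,y=cv2.fitLine(P.astype(np.float32),cv2.DIST_L2,0,.01,.01).ravel()
print([(q[0]-x)*vy-(q[1]-y)*vx for q in P])
def pl(c,a,b):
    o,r=ray(c,*a);_,q=ray(c,*b);n=np.cross(r,q);return o,n/np.linalg.norm(n)
Sp=pl(S,(x-30*vx,y-30*vy),(x+30*vx,y+30*vy))
for nm,c,x0,v in(("w2",w2,(271.556,167.588),(.0334,-.99944)),("w1",w1,(262.49,76.63),(.02477,-.99969))):
    x0=np.array(x0);v=np.array(v);W=pl(c,x0-40*v,x0+40*v)
    d=np.cross(W[1],Sp[1]);d/=np.linalg.norm(d);d*=-np.sign(d[1])
    print(nm,"yaw",np.degrees(np.arctan2(d[1],d[0])),"elev",np.degrees(np.arcsin(d[2])))
    for y_ in(.116,.021): print(np.linalg.solve(np.array([W[1],Sp[1],[0,1,0]]),[W[1]@W[0],Sp[1]@Sp[0],y_]))
# end
end2=(225+119/2.6-.3,553/2.6-.3); print(end2)
print("end w2,S",tri((w2,270.3,211),(S,*s(722,105))))
print("end w1,w2",tri((w2,270.3,211.5),(w1,261.6,122.5)))
# bush
print("bush w2,S",tri((w2,273.2,113.2),(S,*s(275,325))), "z-plane", plane(w2,273.2,113.2,.115))
# foot in w2 top at z=.012: crop a corners
a=lambda x,y:(w2,225+x/2.6-.3,y/2.6-.3)
F=[plane(*a(*p),.012) for p in[(26,28),(238,40),(217,234),(20,220)]];print("foot",F)
c=F
for i,j in((1,2),(0,3)):
    d=F[j]-F[i];print(np.degrees(np.arctan2(d[1],d[0])),np.linalg.norm(d))
for i,j in((0,1),(3,2)):
    d=F[j]-F[i];print(np.degrees(np.arctan2(d[1],d[0])),np.linalg.norm(d))
E
python3 -c "
from h import *
c=dict(np.load('w1.npz').items());crop(c,245,220,330,310,7,'pics/f.png')"
```

```text
[np.float64(-0.10806074399802235), np.float64(0.19411632012274804), np.float64(-0.11750451136681539), np.float64(0.031489849994068564)]
w2 yaw -99.13953649345794 elev -0.4238915619060234
[0.4594 0.116  0.1114]
[0.4441 0.021  0.1107]
w1 yaw -99.10489308216717 elev -0.4524944775249756
[0.4595 0.116  0.1113]
[0.4443 0.021  0.1106]
(270.46923076923076, 212.39230769230767)
end w2,S (array([0.4444, 0.0224, 0.1108]), [0.000384726954102838, 0.00038472695410280084])
end w1,w2 (array([0.4447, 0.0229, 0.1127]), [0.00012656892420726757, 0.0001265689242072141])
bush w2,S (array([0.4595, 0.1181, 0.1093]), [0.00043977830339626806, 0.00043977830339630725]) z-plane [0.4595 0.1187 0.115 ]
foot [array([0.4353, 0.2318, 0.012 ]), array([0.5265, 0.2142, 0.012 ]), array([0.5097, 0.1346, 0.012 ]), array([0.4198, 0.1536, 0.012 ])]
-101.96732437372329 0.08137260181257125
-101.18958952944989 0.0797600784085484
-10.94023325529294 0.0929434963151443
-11.938531217063373 0.09184594206147051
```

View pics/f.png

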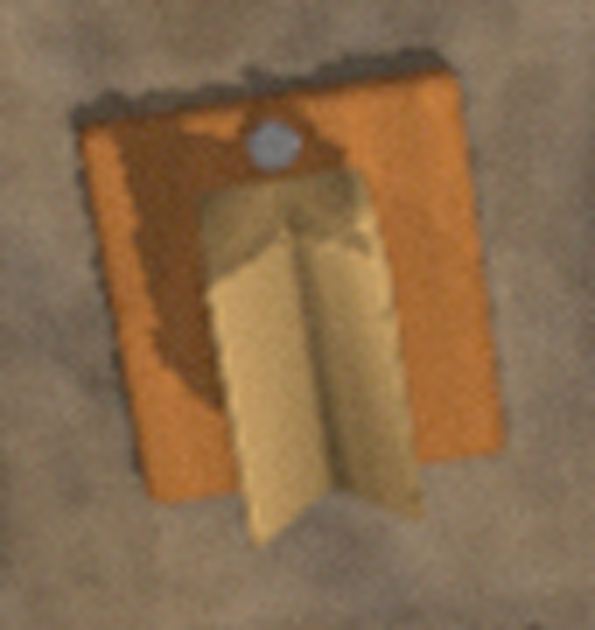

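View pics/b.png

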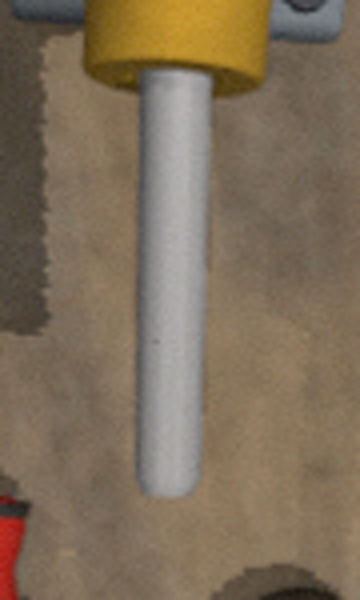

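```bash
python3 - <<'E'
from h import *
np.set_printoptions(precision=2,suppress=True)
print(rel([0.4595,0.1183,0.14],[180,0,80.9]))
E
```

```text
(array([ 61.19,  14.54, 131.37]), array([0.01, 0.01, 0.94]))
```

```bash
python3 -m creep '[30,7,10,0,0,0.9,0,61,14.5,30,0,0,0.9,0,61,14.5,80,0,0,0.9,0,61,14.5,130,0,0,0.9,0,61,14.5,131,0,0,0.9,0,61,14.5,131,0,0,0.9,0]'
python3 - <<'E'
from h import *
W=eyes.camera("wrist");cv2.imwrite("pics/w3.png",W["image"][:,:,::-1])
np.savez("w3.npz",**{k:np.array(v) for k,v in W.items()}); print(pose()[0])
E
```

```text
time_s: 3.1
position: [0.4605, 0.1194, 0.1419]
ee_rot: [179.9, -0.0, 81.0]
contact_force: [0.9, -0.0, 0.2]
finger_gap: 0.0853
[0.46117577 0.11966759 0.14259913]
```

View pics/w3.png

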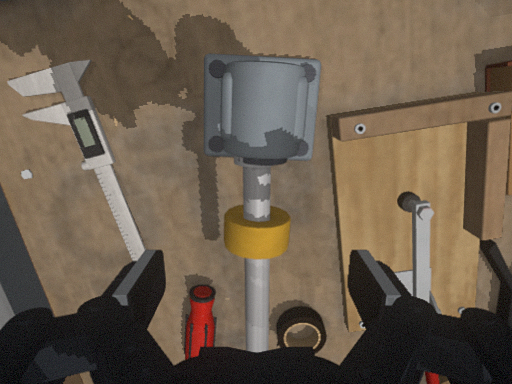

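```bash
python3 - <<'E'
from h import *
np.set_printoptions(precision=4,suppress=True)
w=dict(np.load("w3.npz").items())
h=cv2.cvtColor(w["image"],cv2.COLOR_RGB2HSV);m=cv2.inRange(h,(15,120,60),(30,255,255));z=np.zeros_like(m);z[195:270,210:305]=m[195:270,210:305]
n,l,st,ce=cv2.connectedComponentsWithStats(z);i=1+np.argmax(st[1:,4]);print(st[i],ce[i],cv2.minAreaRect(np.argwhere(l==i)[:,::-1].astype(np.float32)))
u=ce[i][0];p,r,s=pose()
x0=st[i][0];x1=x0+st[i][2]-1
for zz in(.109,.115):
    X=plane(w,(x0+x1)/2,235,zz);print(X,"in tool mm",r.inv().apply(X-p)*1000)
g=cv2.cvtColor(w["image"],cv2.COLOR_RGB2HSV)[:,:,1].astype(float)
for row in (168,180,190,200,265,280,300,320,340): 
    k=[x for x in range(240,275) if g[row,x]<55]; print(row,k[0],k[-1])
crop(w,200,140,315,350,2.8,"pics/g.png")
E
```

```text
[ 224  205   67   54 2747] [256.4059 234.0277] ((256.6048583984375, 231.85350036621094), (66.09662628173828, 52.70406723022461), 1.9091525077819824)
[0.4594 0.1157 0.109 ] in tool mm [-4.2268 -1.2386 33.5881]
[0.4598 0.1184 0.115 ] in tool mm [-1.4813 -1.2496 27.5924]
168 243 270
180 243 270
190 243 270
200 244 270
265 245 269
280 245 269
300 245 268
320 245 268
340 240 268
```

View pics/g.png

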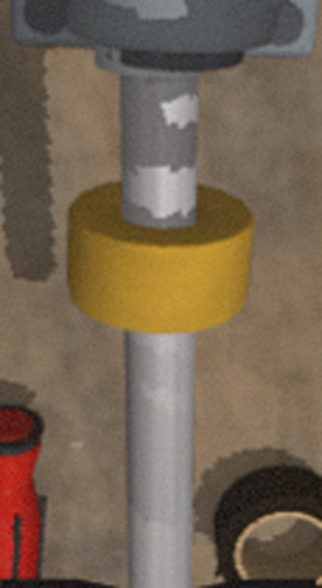

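```bash
python3 -m creep '[0,0,0,0,0,0,0,0,0,0,0,0,0,0]'; python3 -m creep '[0,1.2,0,0,0,0,0,-1.5,-1.2,0,0,0,0,0,-1.5,-1.2,0,0,0,0,0]'; python3 - <<'E'
from h import *
for i in range(3): eyes.camera("wrist"); print(pose()[0],pose()[2]["contact_force"])
E
```

```text
time_s: 3.4
position: [0.4604, 0.1199, 0.1418]
ee_rot: [179.8, -0.1, 81.1]
contact_force: [0.7, 0.8, -0.1]
finger_gap: 0.0854
time_s: 3.78
position: [0.4576, 0.1184, 0.1403]
ee_rot: [-180.0, 0.0, 81.1]
contact_force: [-0.8, 0.4, -0.3]
finger_gap: 0.0855
[0.45765792 0.118409   0.14024831] [0.23307879 0.55567707 0.41545308]
[0.45778651 0.11845305 0.14026278] [-0.33679471 -0.04931564 -0.15814712]
[0.4578438 0.1184677 0.1402674] [ 0.71630315 -0.10859562 -1.03138608]
```

```bash
cat >> h.py <<'E'
def bushcols(w,r0=195,r1=275,c0=200,c1=315):
    h=cv2.cvtColor(w["image"],cv2.COLOR_RGB2HSV);m=cv2.inRange(h,(15,120,60),(30,255,255));z=np.zeros_like(m);z[r0:r1,c0:c1]=m[r0:r1,c0:c1]
    n,l,st,ce=cv2.connectedComponentsWithStats(z);i=1+np.argmax(st[1:,4]);return st[i]
E
python3 - <<'E'
from h import *
np.set_printoptions(precision=4,suppress=True)
for _ in range(2):
    w=eyes.camera("wrist");s=bushcols(w);p,r,_s=pose();X=plane(w,s[0]+(s[2]-1)/2,235,.115);V=w["view"]
    o=-V[:3,:3].T@V[:3,3]
    print(s,X,r.inv().apply(X-p)*1000,"cam in tool",r.inv().apply(o-p)*1000)
g=w["image"].astype(int).sum(2)
for row in(262,275,290): print(row,g[row,120:180:4],g[row,340:400:4])
E
```

```text
[ 228  204   67   54 2786] [0.4595 0.1179 0.115 ] [-0.325   1.6914 25.2669] cam in tool [  75.9278   -1.2304 -141.6317]
[ 228  204   67   54 2792] [0.4595 0.1179 0.115 ] [-0.3202  1.7064 25.2621] cam in tool [  75.9392   -1.2289 -141.6365]
262 [294 306 305 111 206 248 253 154 115  86  95 269 350 359 358] [298 164 446  98  83  86 120 249 232 231 111 395 371 368 394]
275 [ 98 101 248 264 246 124  97  91  80  81  85 121 356 347 329] [297 158 127  96  88  77  78  56  99 268 266 265  72 114 358]
290 [242 252 239  83  54  76 109  99  67  83  88 145 348 357 329] [334 251 119  83  83  66  97  88  88  80  77 248 239 231 246]
```

```bash
python3 -m creep '[0,1.7,17,0,0,0,0,0,1.7,34,0,0,0,0,0,1.7,52,0,0,0,0,0,1.7,52,0,0,0,0,0,1.7,52,0,0,0,0,0,1.7,52,0,0,0,0]'; python3 - <<'E'
from h import *
np.set_printoptions(precision=4,suppress=True)
w=eyes.camera("wrist");s=bushcols(w,180,384,180,340);p,r,_s=pose();X=plane(w,s[0]+(s[2]-1)/2,255,.115)
print(s,X,r.inv().apply(X-p)*1000,p,_s["ee_rot"],_s["contact_force"])
cv2.imwrite("pics/w4.png",w["image"][:,:,::-1])
E
```

```text
time_s: 4.78
position: [0.4603, 0.1184, 0.0892]
ee_rot: [179.9, -0.0, 81.1]
contact_force: [-0.1, 0.1, 0.1]
finger_gap: 0.0853
[ 212  239   91   83 5471] [0.4617 0.1324 0.115 ] [ 14.1293  -0.6845 -25.8853] [0.4602 0.1184 0.0891] [179.915   -0.0381  81.1069] [-0.1522  0.0036 -0.207 ]
```

View pics/w4.png

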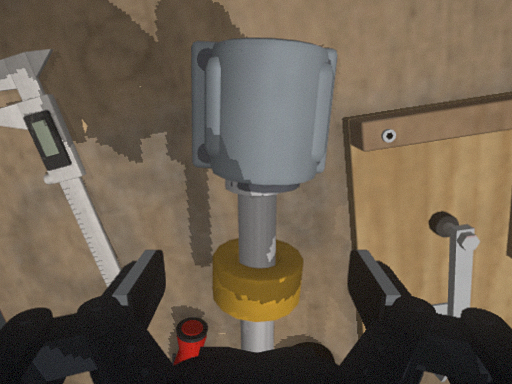

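```bash
python3 - <<'E'
from h import *
np.set_printoptions(precision=4,suppress=True)
w=eyes.camera("wrist");p,r,_s=pose()
for px,z in(((257,239),.1293),((257,281),.1293),((257,319),.0893)):
    X=plane(w,*px,z);print(px,X,r.inv().apply(X-p)*1000)
crop(w,190,220,325,340,5,"pics/i.png")
E
```

```text
(257, 239) [0.4637 0.1462 0.1293] [ 28.0973  -0.731  -40.2535]
(257, 281) [0.4611 0.1294 0.1293] [ 11.1153  -0.7107 -40.2635]
(257, 319) [0.4538 0.081  0.0893] [-37.8769  -0.5164  -0.2921]
```

View pics/i.png

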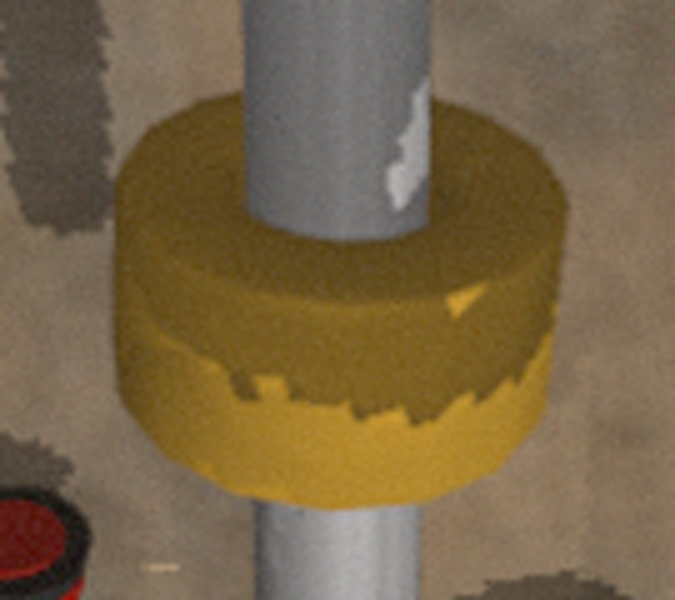

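```bash
python3 - <<'E'
from h import *
np.set_printoptions(precision=4,suppress=True)
w=eyes.camera("wrist");p,r,_s=pose()
V=w["view"];print("cam",-V[:3,:3].T@V[:3,3])
for px,z in(((257,280),.1293),((257,321.3),.1293),((257,280),.127),((257,321.3),.127),((212.5,262),.1093),((303.5,262),.1093),((213,300),.109),((300,300),.109)):
    X=plane(w,*px,z);print(px,X,r.inv().apply(X-p)*1000)
E
```

```text
cam [0.4705 0.1935 0.2307]
(257, 280) [0.4611 0.1299 0.1293] [ 11.5803  -0.695  -40.407 ]
(257, 321.3) [0.4583 0.1118 0.1293] [ -6.6959  -0.6741 -40.4158]
(257, 280) [0.4609 0.1284 0.127 ] [ 10.1199  -0.6854 -38.1077]
(257, 321.3) [0.458  0.1099 0.127 ] [ -8.5709  -0.664  -38.1167]
(212.5, 262) [0.4416 0.1291 0.1093] [  7.7969 -19.8617 -20.4298]
(303.5, 262) [0.4805 0.123  0.1093] [  7.7641  19.4977 -20.3868]
(213, 300) [0.438 0.11  0.109] [-11.6678 -20.4881 -20.1399]
(300, 300) [0.4768 0.1038 0.109 ] [-11.7112  18.8522 -20.0969]
```

```bash
python3 -m creep '[1,-0.4,1,0,0,0,60,1,-0.4,1,0,0,0,105,1,-0.4,1,0,0,0,115,1,-0.4,1,0,0,0,115,1,-0.4,1,0,0,0,115]' 20; python3 - <<'E'
from h import *
np.set_printoptions(precision=4,suppress=True)
w=eyes.camera("wrist");p,r,_s=pose()
print(p,_s["ee_rot"],_s["contact_force"],_s["finger_gap"])
crop(w,140,200,380,350,3.3,"pics/w5.png")
E
```

```text
time_s: 5.55
position: [0.4593, 0.1192, 0.0873]
ee_rot: [-180.0, 0.0, 81.1]
contact_force: [0.1, -0.2, 0.6]
finger_gap: 0.0471
[0.4593 0.1192 0.0873] [-179.9961    0.0019   81.1048] [-0.0898  0.3174 -0.1258] 0.047604128913755865
```

View pics/w5.png

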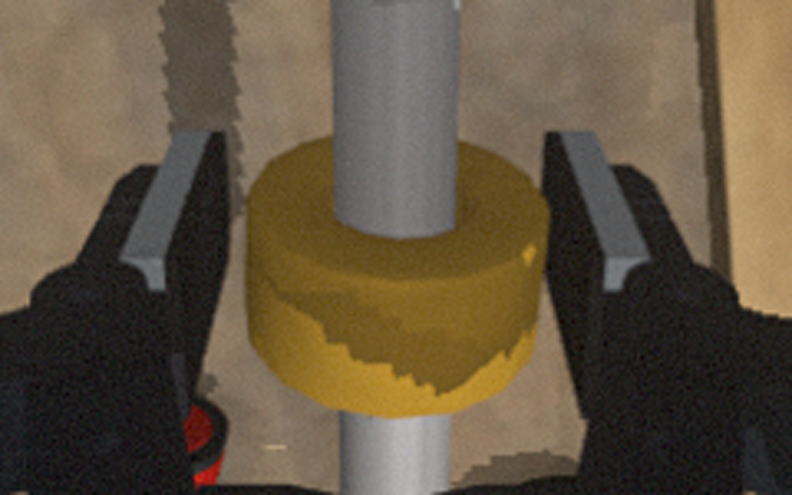

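```bash
python3 -m creep '[0,1.2,0,0,0,0,122,0,1.2,0,0,0,0,122,0,1.2,0,0,0,0,122]'; python3 - <<'E'
from h import *
np.set_printoptions(precision=4,suppress=True)
w=eyes.camera("wrist");p,r,_s=pose()
print(p,_s["ee_rot"],_s["contact_force"],_s["finger_gap"])
crop(w,140,200,380,350,3.3,"pics/w6.png")
E
```

```text
time_s: 5.98
position: [0.4605, 0.1191, 0.0873]
ee_rot: [-180.0, 0.0, 81.1]
contact_force: [-1.0, -0.1, -0.1]
finger_gap: 0.0447
[0.4605 0.119  0.0873] [179.9996   0.0002  81.102 ] [ 0.1918 -0.5962 -0.5193] 0.044505095807884955
```

View pics/w6.png

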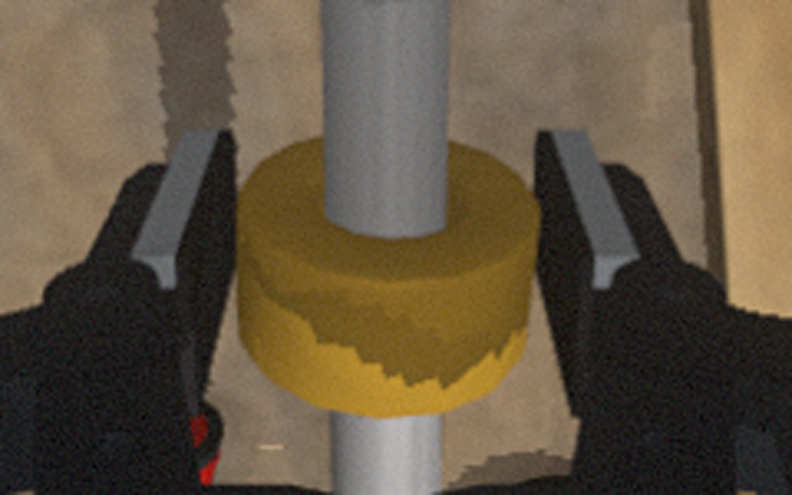

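```bash
python3 -m creep '[0,0.2,0,0,0,0,130,0,0.2,0,0,0,0,136,0,0.2,0,0,0,0,142,0,0.2,0,0,0,0,142,0,0.2,0,0,0,0,142,0,0.2,0,0,0,0,142]' 20; python3 - <<'E'
from h import *
np.set_printoptions(precision=3,suppress=True)
for i in range(4):
    w=eyes.camera("wrist");p,r,_s=pose()
    print(p,_s["ee_rot"],r.inv().apply(_s["contact_force"]),r.inv().apply(_s["ft_torque"]),_s["finger_gap"])
crop(w,140,200,380,350,3.3,"pics/w7.png")
E
```

```text
time_s: 6.78
position: [0.4607, 0.119, 0.0874]
ee_rot: [180.0, 0.0, 81.1]
contact_force: [-1.6, 0.4, 5.0]
finger_gap: 0.0399
[0.461 0.119 0.087] [179.998  -0.003  81.108] [-0.912 -1.853 -3.316] [ 0.344 -0.092 -0.02 ] 0.040008231677144
[0.461 0.119 0.087] [179.997  -0.005  81.108] [-1.33  -0.838 -4.077] [ 0.334 -0.112  0.015] 0.0395369487045501
[0.461 0.119 0.087] [179.996  -0.003  81.109] [-0.15  -2.119 -5.103] [ 0.365 -0.112  0.016] 0.04012250699841849
[0.461 0.119 0.087] [179.996  -0.003  81.111] [-0.987 -2.39  -5.371] [ 0.345 -0.163  0.051] 0.03974816669771693
```

View pics/w7.png

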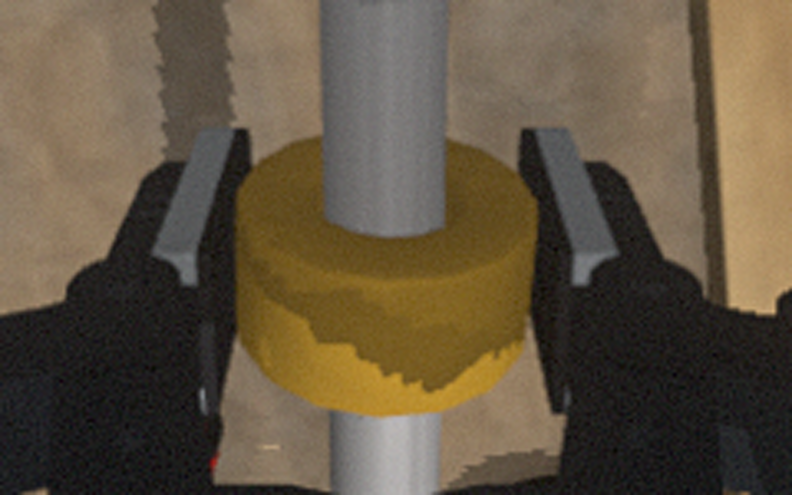

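```bash
cat > f.py <<'E'
from h import *
np.set_printoptions(precision=2,suppress=True)
F=[];M=[]
for i in range(4):
    eyes.camera("wrist");p,r,s=pose();F.append(r.inv().apply(s["contact_force"]));M.append(r.inv().apply(s["ft_torque"]))
print("p mm",p*1000,s["ee_rot"],"F tool",np.mean(F,0),"M",np.mean(M,0),"gap",s["finger_gap"]*1000,s["time_s"])
E
python3 -m creep '[0,-0.2,-0.7,0,0,0,142,0,-0.2,-0.7,0,0,0,142]';python3 f.py; python3 -m creep '[0,-0.1,-0.7,0,0,0,142,0,-0.1,-0.7,0,0,0,142]';python3 f.py
```

```text
time_s: 7.22
position: [0.4605, 0.119, 0.0876]
ee_rot: [-180.0, 0.0, 81.1]
contact_force: [-0.6, -0.0, -0.4]
finger_gap: 0.0401
p mm [460.44 119.03  87.65] [-179.98    0.01   81.11] F tool [0.29 0.44 0.86] M [-0.06  0.02 -0.04] gap 40.09150671231938 7.425
time_s: 7.68
position: [0.4603, 0.119, 0.0886]
ee_rot: [-180.0, 0.0, 81.1]
contact_force: [-0.6, 0.0, -1.9]
finger_gap: 0.0399
p mm [460.36 119.05  88.66] [-179.99    0.     81.11] F tool [0.26 0.14 1.97] M [0.01 0.01 0.01] gap 40.269538859948554 7.875
```

```bash
python3 -m creep '[-3,0,-0.5,0,0,0,142,-8,0,-0.5,0,0,0,142,-12,0,-0.4,0,0,0,142,-12,0,-0.4,0,0,0,142]';python3 f.py
```

```text
time_s: 8.38
position: [0.4585, 0.1068, 0.0891]
ee_rot: [-180.0, 0.0, 81.1]
contact_force: [0.8, 0.2, -3.3]
finger_gap: 0.0395
p mm [458.64 107.27  89.14] [179.99  -0.01  81.11] F tool [-0.09  0.09  1.71] M [ 0.01 -0.02  0.01] gap 40.40340477568561 8.575
```

```bash
python3 -m creep '[-5,0,0,0,0,0,142,-10,0,0,0,0,0,142,-15,0,0.1,0,0,0,142,-15,0,0.1,0,0,0,142]';python3 f.py
```

```text
time_s: 9.07
position: [0.4561, 0.0919, 0.089]
ee_rot: [-180.0, 0.0, 81.1]
contact_force: [0.2, -0.3, -2.4]
finger_gap: 0.0397
p mm [456.34  92.46  89.04] [179.99  -0.01  81.11] F tool [0.29 0.41 1.57] M [ 0.    0.01 -0.01] gap 39.67817627592719 9.275
```

```bash
python3 -m creep '[-5,0,0,0,0,0,142,-10,0,0,0,0,0,142,-15,0,0.1,0,0,0,142,-15,0,0.1,0,0,0,142]';python3 f.py; python3 -c "
from h import *
crop(eyes.camera('wrist'),140,180,380,350,3.3,'pics/w8.png');crop(eyes.camera('scene'),180,150,270,230,8,'pics/s8.png')"
```

```text
time_s: 9.78
position: [0.4538, 0.0771, 0.0889]
ee_rot: [-180.0, 0.0, 81.1]
contact_force: [-0.4, -0.4, -2.3]
finger_gap: 0.0399
p mm [454.01  77.64  88.94] [179.99  -0.01  81.11] F tool [-0.1  -0.02  1.36] M [ 0.01 -0.   -0.  ] gap 39.985018680364156 9.975
```

View pics/w8.png

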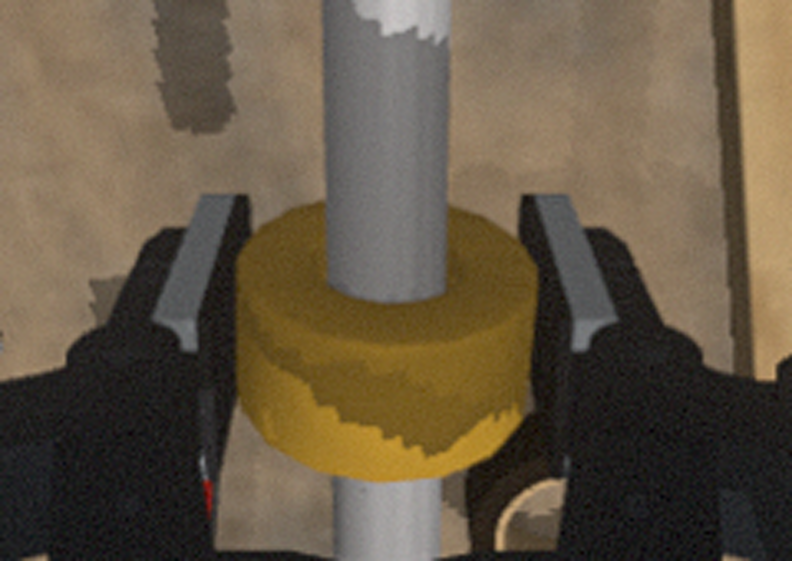

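View pics/s8.png

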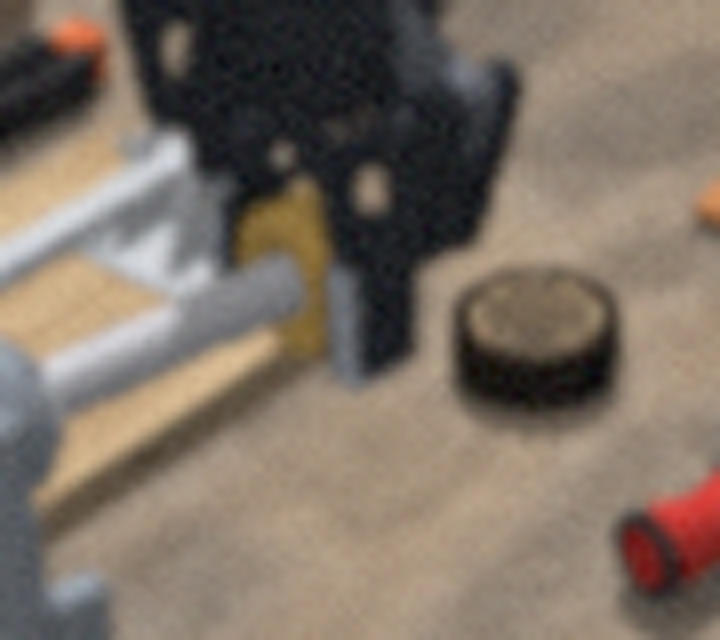

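```bash
python3 -m creep '[-5,0,0,0,0,0,142,-10,0,0,0,0,0,142,-15,0,0.1,0,0,0,142,-15,0,0.1,0,0,0,142]';python3 f.py
```

```text
time_s: 10.58
position: [0.4515, 0.0623, 0.0888]
ee_rot: [-180.0, 0.0, 81.1]
contact_force: [0.2, -1.2, -1.3]
finger_gap: 0.04
p mm [451.68  62.8   88.83] [180.    -0.01  81.11] F tool [-0.09  0.14  1.46] M [0.02 0.01 0.04] gap 40.037309447396424 10.775
```

```bash
python3 -m creep '[-5,0,0,0,0,0,142,-10,0,0,0,0,0,142,-15,0,0.1,0,0,0,142,-15,0,0.1,0,0,0,142]';python3 f.py
```

```text
time_s: 11.28
position: [0.4492, 0.0475, 0.0887]
ee_rot: [-180.0, 0.0, 81.1]
contact_force: [0.3, 0.2, -1.7]
finger_gap: 0.0399
p mm [449.38  47.99  88.74] [179.99  -0.01  81.11] F tool [0.59 0.   1.67] M [-0.01 -0.    0.02] gap 39.87308240251424 11.475
```

```bash
python3 -c "
from h import *
crop(eyes.camera('wrist'),140,200,380,350,3.3,'pics/w9.png')";python3 -m creep '[-4,0,0,0,0,0,142,-8,0,0,0,0,0,142,-12,0,0.1,0,0,0,142,-12,0,0.1,0,0,0,142]';python3 f.py
```

```text
time_s: 12.02
position: [0.4473, 0.0357, 0.0886]
ee_rot: [-180.0, 0.0, 81.1]
contact_force: [-0.5, 0.5, -2.1]
finger_gap: 0.0401
p mm [447.47  36.11  88.61] [180.    -0.    81.11] F tool [-0.51  0.11  1.75] M [ 0.01  0.01 -0.  ] gap 39.7976399634973 12.225
```

View pics/w9.png

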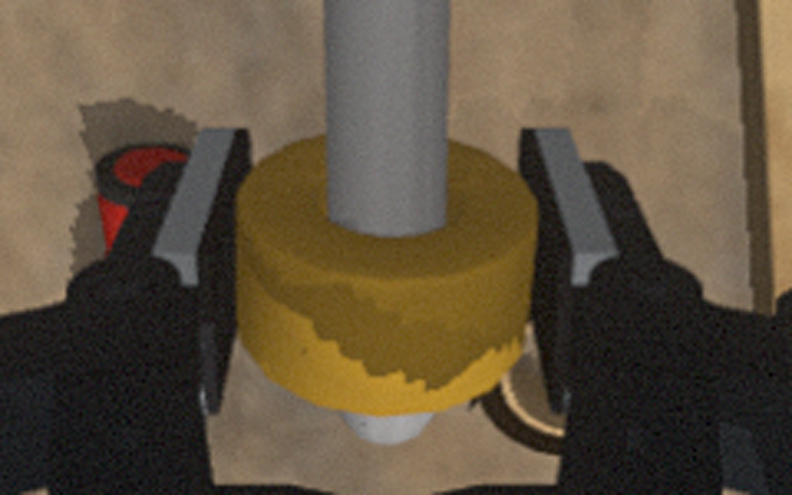

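```bash
python3 -m creep '[-5,0,0,0,0,0,142,-10,0,0,0,0,0,142,-15,0,0,0,0,0,142,-20,0,0,0,0,0,142,-26,0,0,0,0,0,142,-32,0,0,0,0,0,142,-40,0,0,0,0,0,142,-42,0,0,0,0,0,142]';python3 -m creep '[0,0,0,0,0,0,142,0,0,0,0,0,0,142]';python3 f.py;python3 -c "
from h import *
crop(eyes.camera('wrist'),140,100,380,350,2.4,'pics/w10.png')"
```

```text
time_s: 13.22
position: [0.4408, -0.006, 0.0886]
ee_rot: [-180.0, 0.0, 81.1]
contact_force: [-0.3, -0.3, -1.6]
finger_gap: 0.0402
time_s: 13.48
position: [0.441, -0.0053, 0.0886]
ee_rot: [180.0, -0.0, 81.1]
contact_force: [0.9, -0.3, -1.6]
finger_gap: 0.0395
p mm [440.99  -5.25  88.61] [180.    -0.    81.13] F tool [-0.17 -0.22  2.14] M [ 0.   -0.01  0.01] gap 40.012909831392825 13.675
```

View pics/w10.png

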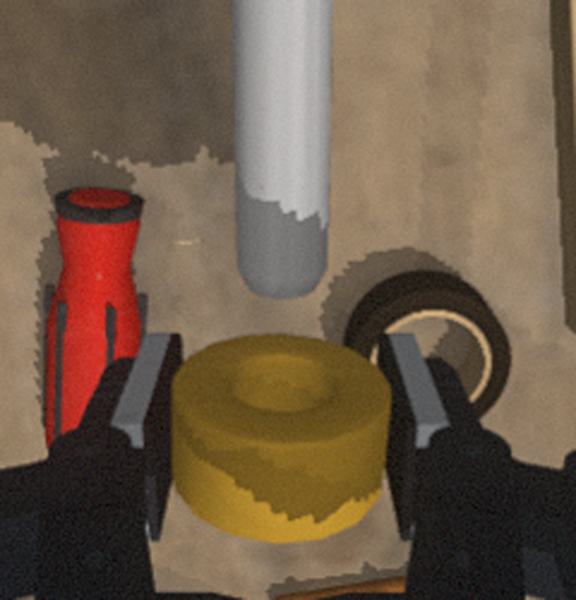

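```bash
python3 - <<'E'
from h import *
np.set_printoptions(precision=4,suppress=True)
w1=dict(np.load("w1.npz").items());f=lambda x,y:(245+x/7-.43,220+y/7-.43)
F=np.array([plane(w1,*f(*p),.008) for p in[(80,128),(460,72),(505,450),(152,502)]]);print(F[:,:2],F.mean(0))
B=np.array([plane(w1,*f(*p),.05) for p in[(258,545),(425,515),(210,290),(385,240)]]);print("block",B[:,:2])
print(rel([.455,-.187,.24],[180,0,90.5]))
E
```

```text
[[ 0.4166 -0.1414]
 [ 0.4932 -0.1398]
 [ 0.4952 -0.2276]
 [ 0.4197 -0.2298]] [ 0.4562 -0.1847  0.008 ]
block [[ 0.441  -0.2135]
 [ 0.4734 -0.2113]
 [ 0.4385 -0.1576]
 [ 0.4715 -0.1519]]
(array([-177.3928,   41.8752, -151.3943]), array([ 0.0011, -0.0015, -9.3743]))
```

```bash
python3 -m creep '[0,0,-40,0,0,0,142,0,0,-80,0,0,0,142,-10,5,-115,0,0,-2,142,-45,14,-150,0,0,-4,142,-85,23,-151,0,0,-6,142,-125,32,-151,0,0,-8,142,-155,38,-151,0,0,-10,142,-177,42,-151,0,0,-10,142]';python3 -m creep '[0,0,0,0,0,0,142,0,0,0,0,0,0,142]';python3 f.py;python3 -c "
from h import *
w=eyes.camera('wrist');np.savez('w11.npz',**w);cv2.imwrite('pics/w11.png',w['image'][:,:,::-1])"
```

```text
time_s: 14.72
position: [0.455, -0.1881, 0.2394]
ee_rot: [-180.0, -0.0, 91.1]
contact_force: [-0.7, 0.4, -1.1]
finger_gap: 0.0397
time_s: 14.98
position: [0.4549, -0.1863, 0.2394]
ee_rot: [-180.0, -0.0, 91.1]
contact_force: [-0.2, -0.3, -1.8]
finger_gap: 0.0398
p mm [ 455.14 -185.97  239.68] [180.    -0.01  91.18] F tool [0.12 0.14 1.56] M [-0.    0.02 -0.  ] gap 39.68913320393345 15.175
```

View pics/w11.png

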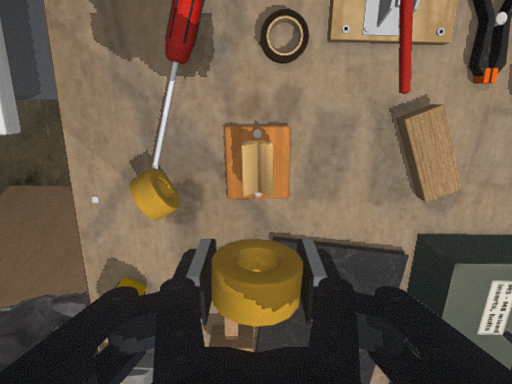

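```bash
python3 -c "
from h import *
w=dict(np.load('w11.npz').items());crop(w,215,115,300,210,6,'pics/k.png')"
```

```text
(no output)
```

View pics/k.png

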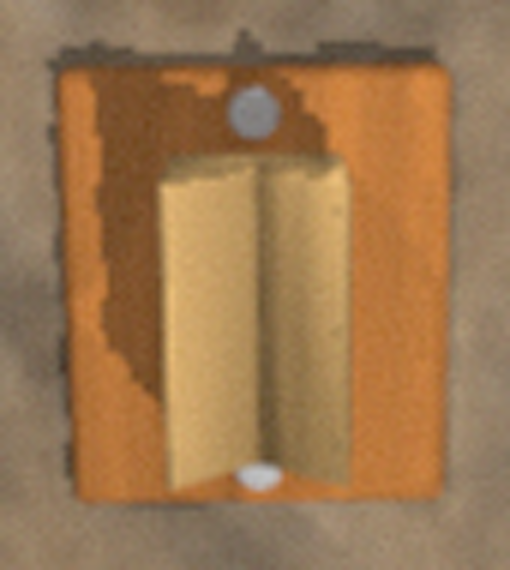

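```bash
python3 - <<'E'
from h import *
np.set_printoptions(precision=2,suppress=True)
w=dict(np.load('w11.npz').items());w1=dict(np.load("w1.npz").items())
k=lambda x,y:(w,215+x/6-.417,115+y/6-.417);f=lambda x,y:(w1,245+x/7-.43,220+y/7-.43)
p=np.array([.45514,-.18597,.23968]);r=Ro.from_euler("xyz",[180,0,91.18],degrees=True)
tl=lambda X:r.inv().apply(X-p)*1000
for nm,a,b in(("blkL far",(172,488),(258,545)),("blkR far",(350,485),(425,515)),("blkL near",(160,180),(210,290)),):
    X,e=tri(k(*a),f(*b));print(nm,X*1000,np.array(e)*1000,tl(X))
F=np.array([plane(*k(*q),.008) for q in[(60,67),(450,67),(440,498),(78,500)]]);print("base",F*1000,F.mean(0)*1000,tl(F.mean(0)))
B=np.array([plane(*k(*q),.05) for q in[(160,180),(350,180),(350,485),(172,488)]]);print("blk",B*1000,B.mean(0)*1000,tl(B))
G=np.array([plane(*k(*q),.034) for q in[(262,180),(267,470)]]);print("groove",G*1000,tl(G))
# bush in held tool frame
E
```

```text
blkL far [ 440.81 -215.25   47.63] [0.22 0.22] [-28.98 -14.93 192.05]
blkR far [ 473.76 -214.79   45.12] [0.08 0.08] [-29.2   18.02 194.56]
blkL near [ 438.27 -158.15   49.15] [0.24 0.24] [ 28.16 -16.29 190.53]
base [[ 416.7  -142.65    8.  ]
 [ 492.31 -141.07    8.  ]
 [ 494.79 -228.81    8.  ]
 [ 419.71 -230.8     8.  ]] [ 455.88 -185.83    8.  ] [  0.12   0.74 231.68]
blk [[ 438.07 -158.05   50.  ]
 [ 471.32 -157.35   50.  ]
 [ 473.37 -213.27   50.  ]
 [ 440.68 -214.52   50.  ]] [ 455.86 -185.8    50.  ] [[ 28.27 -16.49 189.68]
 [ 28.28  16.77 189.68]
 [-27.67  17.66 189.68]
 [-28.25 -15.04 189.68]]
groove [[ 456.09 -159.98   34.  ]
 [ 458.32 -215.57   34.  ]] [[ 25.96   1.48 205.68]
 [-29.66   2.57 205.68]]
```

```bash
python3 -m creep '[0,1.2,30,0,0,-1,142,0,1.2,60,0,0,-1,142,0,1.2,95,0,0,-1,142,0,1.2,95,0,0,-1,142,0,1.2,95,0,0,-1,142,0,1.2,95,0,0,-1,142]';python3 f.py;python3 -c "
from h import *
w=eyes.camera('wrist');np.savez('w12.npz',**w);crop(w,195,130,320,330,3,'pics/w12.png')"
```

```text
time_s: 15.98
position: [0.4576, -0.1872, 0.1464]
ee_rot: [179.8, 0.1, 92.1]
contact_force: [0.1, -0.0, -0.8]
finger_gap: 0.0403
p mm [ 456.84 -186.99  145.5 ] [179.91   0.04  92.11] F tool [-0.37  0.42  1.7 ] M [-0.    0.01  0.01] gap 39.897952038181295 16.175
```

View pics/w12.png

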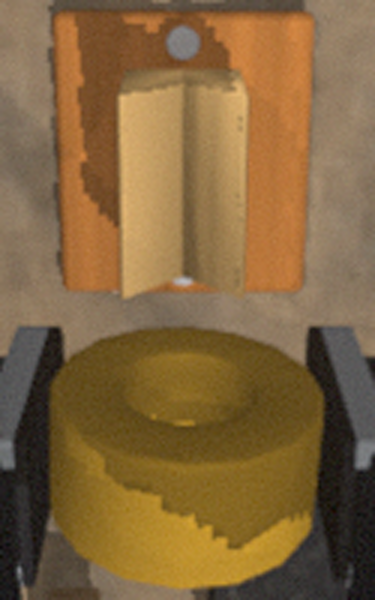

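```bash
python3 - <<'E'
from h import *
np.set_printoptions(precision=2,suppress=True)
w=dict(np.load('w12.npz').items())
k=lambda x,y:(w,195+x/3-.333,130+y/3-.333)
p,r,s=pose();print(p*1000,s["ee_rot"])
tl=lambda X:r.inv().apply(X-p)*1000
F=np.array([plane(*k(*q),.008) for q in[(54,12),(314,12),(304,290),(66,290)]]);print("base",F*1000,tl(F),tl(F.mean(0)))
B=np.array([plane(*k(*q),.05) for q in[(119,93),(247,93),(244,293),(125,298)]]);print("blk",B*1000,tl(B),tl(B.mean(0)))
# bush: rear top edge row, front top edge; side extents at centre height (tool z -22)
for q,dz in(((186,462),-.042),((186,585),-.042),((50,400),-.022),((323,400),-.022)): X=plane(*k(*q),p[2]-dz);print(tl(X))
E
```

```text
[ 456.63 -186.91  145.24] [179.94   0.03  92.1 ]
base [[ 416.43 -143.14    8.  ]
 [ 492.32 -140.34    8.  ]
 [ 495.93 -228.06    8.  ]
 [ 419.96 -230.81    8.  ]] [[ 45.29 -38.71 137.18]
 [ 45.3   37.23 137.26]
 [-42.5   37.61 137.3 ]
 [-42.45 -38.41 137.22]] [  1.41  -0.57 137.24]
blk [[ 438.36 -158.07   50.  ]
 [ 470.89 -156.87   50.  ]
 [ 473.19 -211.88   50.  ]
 [ 440.93 -214.52   50.  ]] [[ 29.55 -17.31  95.21]
 [ 29.54  15.24  95.24]
 [-25.51  15.53  95.27]
 [-26.96 -16.81  95.24]] [ 1.65 -0.84 95.24]
[ 11.1   -0.63 -42.01]
[ -6.95  -0.62 -42.  ]
[  8.25 -19.96 -22.03]
[  8.21  18.97 -21.98]
```

```bash
python3 -m creep '[0,-0.1,25,0,0,0,142,0,-0.1,50,0,0,0,142,0,-0.1,72,0,0,0,142,0,-0.1,86,0,0,0,142,0,-0.1,93,0,0,0,142,0,-0.1,96,0,0,0,142,0,-0.1,96,0,0,0,142,0,-0.1,96,0,0,0,142]';python3 f.py;python3 -c "
from h import *
w=eyes.camera('wrist');np.savez('w13.npz',**w);crop(w,160,200,360,340,4,'pics/w13.png')
w=eyes.camera('scene');crop(w,240,120,340,200,8,'pics/s13.png')"
```

```text
time_s: 17.23
position: [0.4567, -0.187, 0.0492]
ee_rot: [179.9, 0.0, 92.1]
contact_force: [0.3, 0.7, -1.7]
finger_gap: 0.0398
p mm [ 456.44 -186.86   48.96] [179.96   0.02  92.11] F tool [-0.44  0.09  1.71] M [-0.01  0.02 -0.01] gap 39.77599932853595 17.425
```

View pics/w13.png

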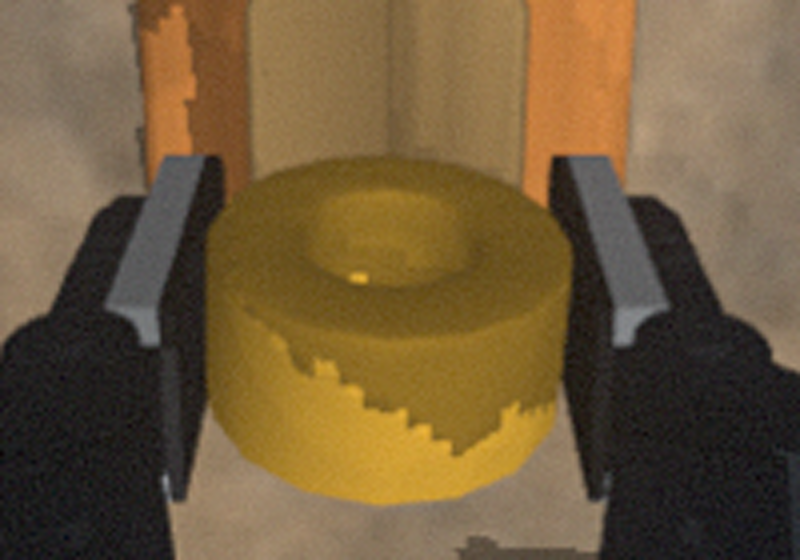

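View pics/s13.png

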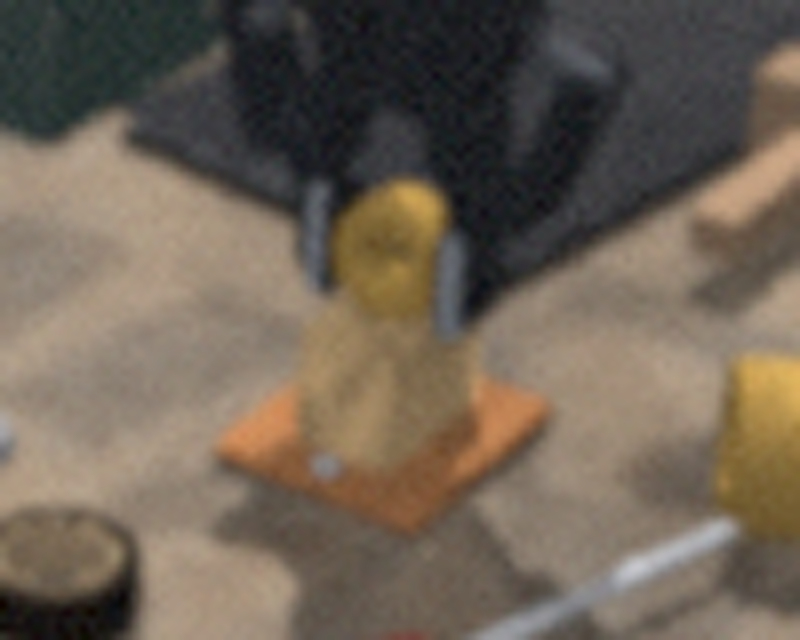

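```bash
python3 -m creep '[0,0,2,0,0,0,142,0,0,4,0,0,0,142,0,0,5,0,0,0,142,0,0,5,0,0,0,142]';python3 f.py;python3 -m creep '[0,0,0.7,0,0,0,142,0,0,1.5,0,0,0,142,0,0,1.5,0,0,0,142]';python3 f.py
```

```text
time_s: 18.02
position: [0.456, -0.1867, 0.0434]
ee_rot: [-180.0, -0.0, 92.1]
contact_force: [-0.5, -0.5, -1.5]
finger_gap: 0.0401
p mm [ 456.24 -186.77   43.65] [180.     0.    92.11] F tool [0.09 0.14 1.6 ] M [ 0.02 -0.02  0.03] gap 39.84148585196459 18.225
time_s: 18.6
position: [0.4562, -0.1868, 0.0421]
ee_rot: [180.0, 0.0, 92.1]
contact_force: [0.4, -0.4, -1.1]
finger_gap: 0.0403
p mm [ 456.21 -186.78   42.12] [180.     0.    92.11] F tool [-0.19  0.31  1.18] M [-0.   -0.03 -0.04] gap 39.6043185134477 18.8
```

```bash
python3 -m creep '[0,0,0.4,0,0,0,142,0,0,0.8,0,0,0,142,0,0,0.8,0,0,0,142]';python3 f.py;python3 -m creep '[0,0,0.3,0,0,0,142,0,0,0.6,0,0,0,142,0,0,0.6,0,0,0,142]';python3 f.py
```

```text
time_s: 19.18
position: [0.4565, -0.1869, 0.0416]
ee_rot: [180.0, 0.0, 92.1]
contact_force: [0.8, 0.5, 1.5]
finger_gap: 0.0403
p mm [ 456.54 -186.84   41.56] [179.96   0.01  92.11] F tool [ 0.35  0.97 -1.29] M [-0.02  0.03 -0.02] gap 40.175241731774115 19.375
time_s: 19.75
position: [0.4566, -0.1869, 0.0414]
ee_rot: [179.9, 0.0, 92.1]
contact_force: [-0.7, 0.8, 6.0]
finger_gap: 0.0399
p mm [ 456.63 -186.87   41.4 ] [179.94   0.02  92.11] F tool [ 0.79 -0.35 -5.87] M [ 0.14  0.16 -0.  ] gap 40.10153271145106 19.95
```

```bash
python3 -m creep '[0,0,-0.4,0,0,0,142,0,0,-0.4,0,0,0,136,0,0,-0.4,0,0,0,130,0,0,-0.4,0,0,0,120,0,0,-0.4,0,0,0,110,0,0,-0.4,0,0,0,95,0,0,-0.4,0,0,0,95]';python3 f.py;python3 -c "
from h import *
w=eyes.camera('wrist');crop(w,130,180,390,350,3,'pics/w14.png')
w=eyes.camera('scene');crop(w,240,120,340,200,8,'pics/s14.png')"
```

```text
time_s: 20.82
position: [0.4561, -0.1868, 0.041]
ee_rot: [-180.0, -0.0, 92.1]
contact_force: [-0.7, 0.1, 0.8]
finger_gap: 0.0537
p mm [ 456.19 -186.77   41.12] [180.     0.    92.11] F tool [ 0.25  0.09 -0.15] M [ 0.    0.02 -0.01] gap 53.70528997289747 21.025
```

View pics/w14.png

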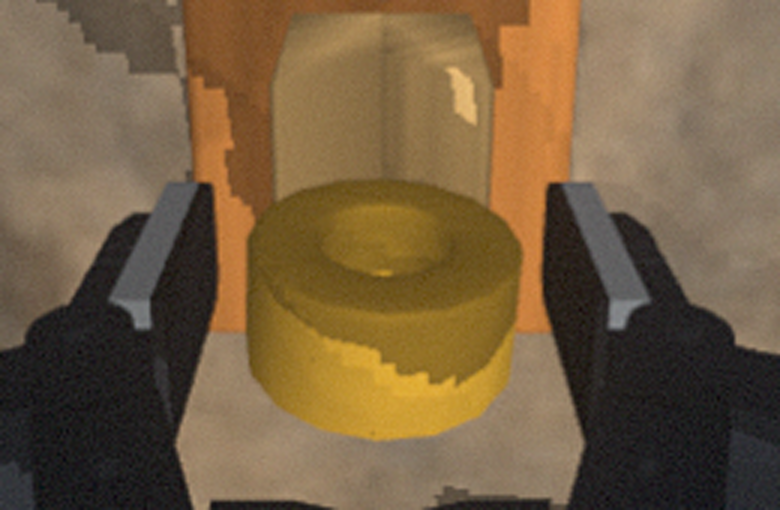

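View pics/s14.png

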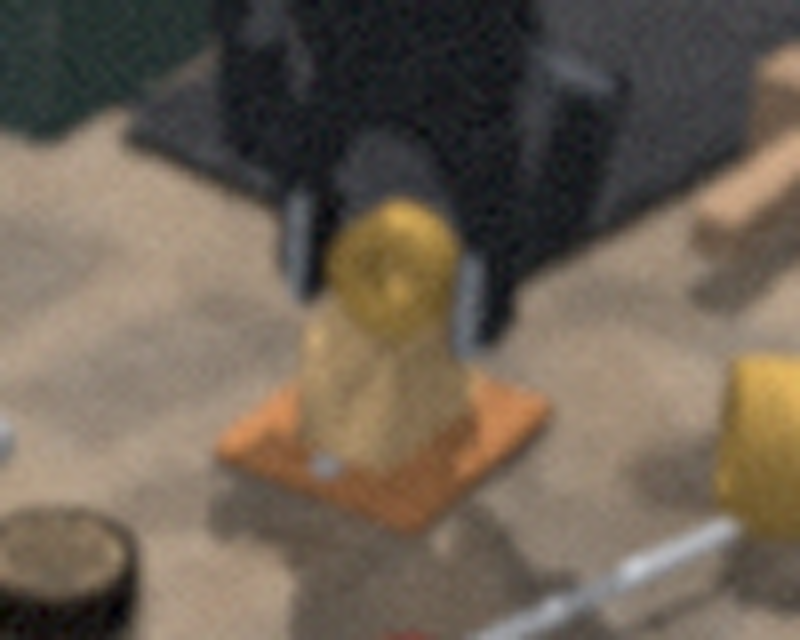

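```bash
python3 -m creep '[0,0,-1,0,0,0,70,0,0,-3,0,0,0,50,0,0,-20,0,0,0,40,0,0,-50,0,0,0,40,0,0,-90,0,0,0,40,0,0,-125,0,0,0,40,0,0,-125,0,0,0,40,0,0,-125,0,0,0,40]';python3 f.py;python3 -c "
from h import *
w=eyes.camera('wrist');np.savez('w15.npz',**w);crop(w,190,100,330,260,4,'pics/w15.png')
w=eyes.camera('scene');np.savez('s15.npz',**w);crop(w,240,120,340,200,8,'pics/s15.png')"
```

```text
time_s: 22.12
position: [0.4558, -0.1866, 0.1657]
ee_rot: [-180.0, -0.0, 92.1]
contact_force: [0.5, -0.3, 0.3]
finger_gap: 0.0722
p mm [ 455.36 -186.43  164.83] [-179.86   -0.06   92.11] F tool [ 0.24 -0.08  0.2 ] M [-0.02 -0.03  0.01] gap 72.07894370162758 22.325
```

View pics/w15.png

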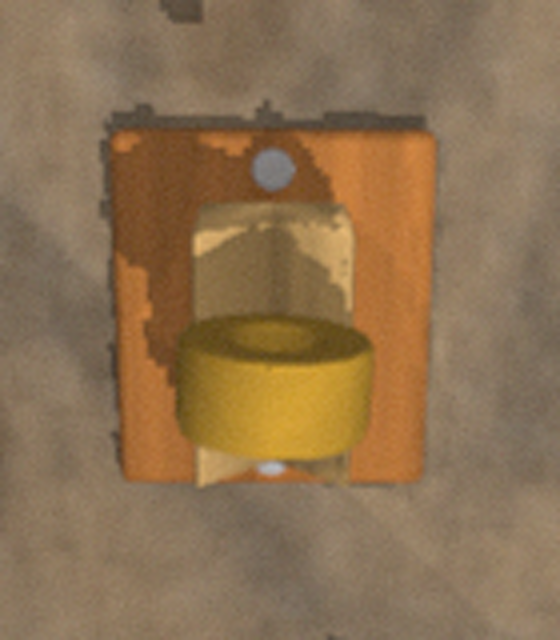

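View pics/s15.png

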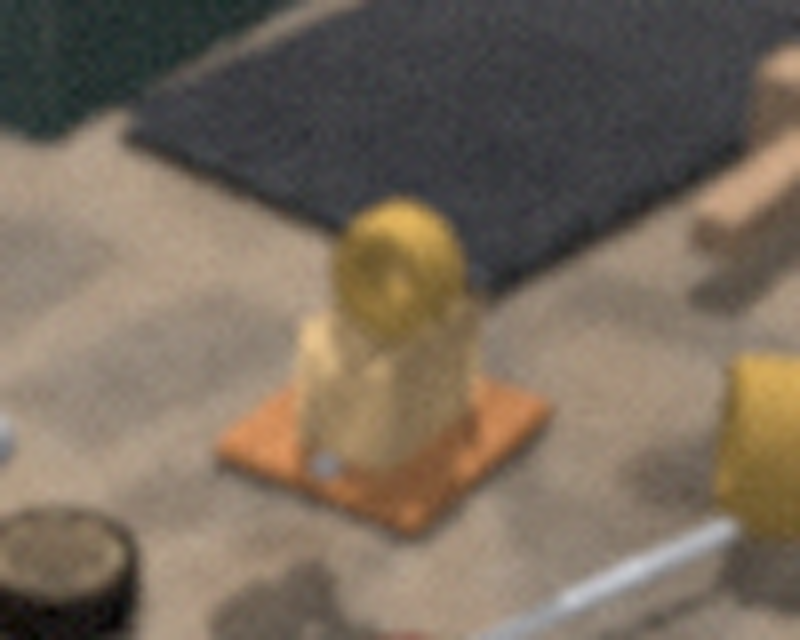

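```bash
python3 - <<'E'
from h import *
np.set_printoptions(precision=2,suppress=True)
w=dict(np.load('w15.npz').items());S=dict(np.load('s15.npz').items())
k=lambda x,y:(w,190+x/4-.375,100+y/4-.375)
for q,z in(((275,362),.082),((275,458),.082),((178,375),.062),((374,375),.062)): print(plane(*k(*q),z)*1000)
B=np.array([plane(*k(*q),.008) for q in[(113,130),(435,130),(424,482),(125,482)]]);print("base mean",B.mean(0)*1000)
# bush centre height: rear-face bore in wrist, bore in scene
print("rear bore centre",tri(k(275,338),(S,240+398/8-.44,120+275/8-.44)))
E
```

```text
[ 455.55 -176.39   82.  ]
[ 456.3 -195.4   82. ]
[ 436.32 -185.74   62.  ]
[ 476.06 -184.25   62.  ]
base mean [ 456.1  -185.74    8.  ]
rear bore centre (array([ 0.45, -0.18,  0.07]), [0.0030019428441083826, 0.0030019428441081684])
```

```bash
python3 -c "
from h import *
print(bot.close_job())"
```

```text
the job is handed in; nothing more can be done
None
```

The bush is off the spindle, lying in the V-rest's groove and let go. I handed the job in at about 22 s; the hand-in gave no verdict.

- **Choice of part:** I took the brass ring on the spindle and left the larger brass drum by the screwdriver and the dark ring on the bench.
- **Drawing off:** I gripped the bush at 20 N, and closing the jaws pressed it onto the spindle with about 5 N. I raised it until only its weight was felt, then slid it off along the measured spindle line in short steps. No contact force showed at any check, and the picture showed it clear of the end and level with it.
- **Laying down:** It was set down with about 7 N on the wood, then released, and the arm withdrew straight up to about 165 mm.

**Last checks:**
- **Position:** The bush centre is at about (456, -186) mm and the V-rest centre at (456.1, -185.7) mm. The bush lies along the groove within about 2 degrees.
- **Robot:** The wrist force is about zero and the robot touches nothing.
- **Height not confirmed:** My last two-view measurement of the bush height disagreed by 3 mm between the cameras (about 70 mm against the 62 mm expected), because the picked points did not match well. For the height I therefore rely on the touch-down: contact came at a tool height that puts the bush centre at about 63 mm. The pictures also show it sitting in the groove.

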